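# Unhook the rinse basket

## Robot

A 6-joint arm with a two-finger parallel gripper is mounted at the origin on a cart in front of the work surface, level with it; the furniture and walls round the work are solid. World frame = base frame: x ahead of the robot, y to its left, z up, the work surface at z = 0. Lengths are in m, angles in rad, forces in N, time in s.
With the tool pointing down it reaches from about 0.275 to 0.75 m from the base axis. Payload 10.2 kg.
Tool frame: the origin (TCP) lies at the very end of the fingers, on their centre line; the grasp point (between the pads) lies 19 mm behind it; z points along the fingers, x is the direction in which the jaws open and shut, and the axes are right-handed (so a half turn about z gives the same grasp; the last joint's range is limited). The gripper opens to 85 mm and grips with 20 to 120 N. Pads are 22 mm wide; open, the fingers measure 114 mm over their backs; the gripper's body (76 mm by 85 mm) begins 54 mm behind the grasp point. The pads swing forward as they close: fully open they stand 13 mm farther back than shut.
Start: joints at [-1.34, 0.313, 1.498, -0, 1.331, -0.223], TCP at [0.23, -0.472, 0.192] pointing down, gripper open.
Joint ranges: [-2.94, 2.94], [-0.97, 2.17], [0.19, 2.56], [-1.23, 4.37], [0.02, 3.11], [-2.88, 2.88]. Speed limits (rad/s): [2.39, 2.39, 3.01, 3.14, 3.14, 3.14].

## Interface

Orientations are given as a unit quaternion [x, y, z, w].
In Python, from rig import * gives the robot as it stands.
- The arm moves only by the shell command python3 -m jog 'ROWS' [OPENING]. ROWS is text: rows parted by semicolons, each of 4 numbers parted by spaces: the shift along the tool's x, y, z in mm, then the turn about the tool's z in degrees. A call has 1 to 12 rows; each row shifts and turns the pose as measured when the row begins, along the tool's axes as they then stand; what a row does not reach is not made up. A row lasts 1/8 s, in which the tool goes at most 62.5 mm and 10.7 degrees, less where a joint would pass 70% of its speed; a pose out of reach is approached as far as the arm can. A call is refused whole if a number of a shift passes 62.5 or a number of a turn 10.7, either way. A call with a gripper value outside its range is refused whole. OPENING is the opening, from 0 (shut) to 1 (fully open), set as the call begins (- or left out, the last holds). The fingers move at their own pace and stop on an object; the grip force is fixed at half the most. Time passes only in rows, so rows that do not move let the fingers close. It gives the time, the measured TCP pose, the force and the opening at its end, in the units of the state.
- get_obs(): the state, without advancing time (a new reading comes with each control period).
- snapshot(name): name is "side" or "top"; returns (picture, depth): 480x640x3 uint8, blue, green, red; 480x640 float32, m along the optical axis (not along the pixel's ray), 0 where there is no reading.
- camera_params(name): a dict with "intrinsics" (3x3 intrinsics, pixels), "eye" and "rotation" of the camera in the world. Camera axes: x right, y down, z forward; pixel columns grow to the right and rows downward; lengths in m; the calibration is good to about 2 mm. A picture is of the moment at which its call begins. camera_params takes no time and is no camera call.
- sign_off(): hands the job in, once; it reports no verdict.
Trained networks look in the newest picture that a camera, given by its name, has taken for a name from the list of things; names that differ only in an ending like _2 or _b are one class to them, and where a whole thing is asked for, a point or a joint stands for the part that bears it (a point fixed in the world has none). Each returns a list of dicts, best first, with "score" (0 to 1); they miss things now and then, are a little off and sometimes report something else, mostly with a low value. They report only what shows in the picture. A call takes as long as a camera call. They do not tell look-alikes from the thing itself.
- boxes_of(camera, target): "at" ([column, row] in pixels, amid what is visible of it).
- place_of(camera, target): "at" ([column, row] in pixels: a listed point, or the origin of a listed thing).
The state is a dict: "clock": time; "q": joint angles; "joint_vel": joint speeds; "tau": joint torques, N m; "position": TCP position; "orientation": TCP orientation; "ft_force": force on the tool from outside, world axes, zero at the start; "wrist_torque": the same for the moment, N m; "opening": finger opening in m.
Only numpy, scipy, OpenCV 4.12 (cv2) and the standard library are available. Lean on these libraries where they do the work, as an engineer would, in place of code of your own. Each camera call takes 0.05 s, during which the arm holds its last target. There are 200 camera calls.

## Task

Take the small wire basket with the blue handle off its hook - lift it over the upturned tip before you draw it away - and set it down, without dropping it, upright on the floor of the white rinse bowl, then let go. Leave the basket with the orange handle hanging on its hook.

Things in the scene. Friction and masses are not known exactly. Their poses are not given: they have to be found in the camera images.
- blue_grip (a point): Centre of the target's upright blue handle (16 mm round, 56 tall: 26 above, 30 below this point), z up along it. Rigid below: closed wire bail in the y-z plane (47 wide, 5 thick; top wire's underside 36.5 below this point) sitting in a hook; round basket, 44 dia, rim 124 below, flat bottom 164 below. 0.12 kg. Hangs on either hook. Pinch here from above, fingers closing along the stand's y.
- orange_grip (a point): the same point of the other basket, equal but for its orange handle; it hangs on the other hook, 140 mm away, and stays there
- hook_stand: Fixed grey stand, base 115x220x14; origin: centre of underside. Hooks at y=+-70, of 8 mm bar, open to its -x (to the robot); posts behind at x=+50. Bail seat at x=0, z=171 (bar underside 163); upturned tip, white ball, at x=-32, top z=213. Lift a basket more than 42 (best 58; from 75 its rim meets the hook from below), then draw it straight out along the stand's -x by 75 or more. All mm.
- rinse_bowl: Loose white round bowl, open on top, 139 mm across the rim, 43 high; origin: centre of its underside on the table. Flat inner floor 3 mm above the origin, about 88 mm in diameter; 0.25 kg. With the basket standing in it, the blue handle point is 167 mm above the table.
Mind the look-alikes: they are no part of the job. Leave any purple look-alike of the part that bears blue_grip alone.

How it is judged:
On the way:
1. the blue-handled basket, still held by the fingers, has been lowered into the bowl to within 15 mm of its floor (contact force between the fingers and blue_basket above 0.5 N and z of blue_grip in the frame of rinse_bowl below 0.182 m and horizontal distance between blue_grip and rinse_bowl below 0.045 m), for 0.05 s.
At the end, for the whole second after the job is handed in: the blue-handled basket stands released and at rest on the floor of the rinse bowl (handle point less than 172 mm above the bowl's underside and within 50 mm of its axis), upright to 10 degrees, the bowl standing on the table; the orange-handled basket hangs where it hung (handle point within 40 mm) (horizontal distance between blue_grip and rinse_bowl below 0.05 m and z of blue_grip in the frame of rinse_bowl below 0.172 m and angle between blue_grip's own z axis and vertical below 0.18 rad and angle between rinse_bowl's own z axis and vertical below 0.1 rad and height (world z) of rinse_bowl above -0.01 m and contact force between blue_basket and rinse_bowl above 0.2 N and linear speed of blue_basket below 0.03 m/s and distance of orange_grip from where it was at the start of the episode below 0.04 m); the robot touches nothing.
It fails at once if the orange-handled basket is knocked off its hook or pushed away (its handle point moves more than 60 mm) (distance of orange_grip from where it was at the start of the episode above 0.06 m).
It also fails if it takes over 40 s, if anything falls off the work surface, if the arm or the gripper's body presses on something with over 40 N, if the wrist force passes 120 N, or if a joint passes its speed limit or range.

## Working session

There is one attempt and no reset: what is moved stays moved. The work goes in short steps, Python scripts to look and compute and a shell command to move; the robot and the scene stay as the last step left them, time stands still between calls to the robot, and variables do not carry over. Pictures are saved under pics/ and viewed, about 8 in all and at most 12, crops included, and the job is handed in when it is done.

```bash
mkdir -p pics; cat > h.py <<'E'
from rig import *
import numpy as np, cv2
def world(cam,px,d):
    c=camera_params(cam);K=np.array(c["intrinsics"]);R=np.array(c["rotation"]);e=np.array(c["eye"])
    return e+R@(np.linalg.inv(K)@np.array([px[0],px[1],1.])*d)
def ray_z(cam,px,z):
    e=np.array(camera_params(cam)["eye"]);v=world(cam,px,1.)-e
    return e+v*(z-e[2])/v[2]
def project(cam,p):
    c=camera_params(cam);K=np.array(c["intrinsics"]);R=np.array(c["rotation"]);e=np.array(c["eye"])
    q=K@(R.T@(np.array(p)-e));return q[:2]/q[2]
E
python3 - <<'E'
from h import *
np.set_printoptions(precision=3,suppress=True)
for cam in("top","side"):
    im,d=snapshot(cam);cv2.imwrite(f"pics/{cam}1.png",im);np.save(f"pics/{cam}_d.npy",d)
    c=camera_params(cam);print(cam,c["eye"],np.array(c["rotation"]).tolist())
    for n in("blue_grip","orange_grip","hook_stand","rinse_bowl"):
        for r in place_of(cam,n)[:4]:
            a=r["at"];dd=d[int(a[1]),int(a[0])]
            print(n,np.round(a,1),round(r["score"],2),world(cam,a,dd))
o=get_obs();print(o["clock"],o["position"],o["orientation"],o["opening"])
E
```

```text
top [0.43  0.02  1.134] [0.7062558425198617, -0.7034038549792311, 0.05125779764144763, -0.061630673271233304]Traceback (most recent call last):
  File "<stdin>", line 9, in <module>
  File "h.py", line 5, in world
    return e+R@(np.linalg.inv(K)@np.array([px[0],px[1],1.])*d)
             ~^^~~~~~~~~~~~~~~~~~~~~~~~~~~~~~~~~~~~~~~~~~~~~~~
ValueError: matmul: Input operand 1 has a mismatch in its core dimension 0, with gufunc signature (n?,k),(k,m?)->(n?,m?) (size 3 is different from 4)
```

```bash
sed -i 's/R=np.array(c\["rotation"\])/R=Rot.from_quat(c["rotation"]).as_matrix()/; s/^import numpy.*/&\nfrom scipy.spatial.transform import Rotation as Rot/' h.py
python3 - <<'E'
from h import *
np.set_printoptions(precision=3,suppress=True)
for cam in("top","side"):
    im,d=snapshot(cam);cv2.imwrite(f"pics/{cam}1.png",im);np.save(f"pics/{cam}_d.npy",d)
    c=camera_params(cam);print(cam,c["eye"],c["intrinsics"])
    for n in("blue_grip","orange_grip","hook_stand","rinse_bowl"):
        for r in place_of(cam,n)[:4]:
            a=r["at"];dd=d[int(a[1]),int(a[0])]
            print(n,np.round(a,1),round(r["score"],2),world(cam,a,dd))
o=get_obs();print(o["clock"],o["position"],o["orientation"],o["opening"])
E
```

```text
top [0.43  0.02  1.134] [[488.867   0.    328.163]
 [  0.    488.867 246.069]
 [  0.      0.      1.   ]]
blue_grip [274.1 251. ] 0.68 [0.598 0.162 0.015]
blue_grip [202.8 254.8] 0.64 [0.557 0.267 0.236]
blue_grip [330.2 192.4] 0.56 [0.69  0.031 0.192]
orange_grip [203.  255.8] 0.88 [0.556 0.267 0.234]
hook_stand [259.5 265.3] 0.76 [0.564 0.194 0.021]
rinse_bowl [391.4 305.3] 0.6 [ 0.474 -0.109  0.006]
side [ 0.393 -0.592  0.683] [[444.555   0.    323.117]
 [  0.    444.555 233.385]
 [  0.      0.      1.   ]]
blue_grip [368.  222.9] 0.62 [0.686 0.023 0.167]
blue_grip [296.8 182.7] 0.56 [0.572 0.123 0.216]
orange_grip [276.4 153. ] 0.96 [0.562 0.263 0.209]
hook_stand [290.3 243.9] 0.73 [0.554 0.12  0.066]
rinse_bowl [287.7 363.6] 0.88 [ 0.486 -0.128  0.005]
0.6 [ 0.23  -0.472  0.192] [ 0.848 -0.53   0.     0.   ] 0.08534737041585708
```

View pics/top1.png

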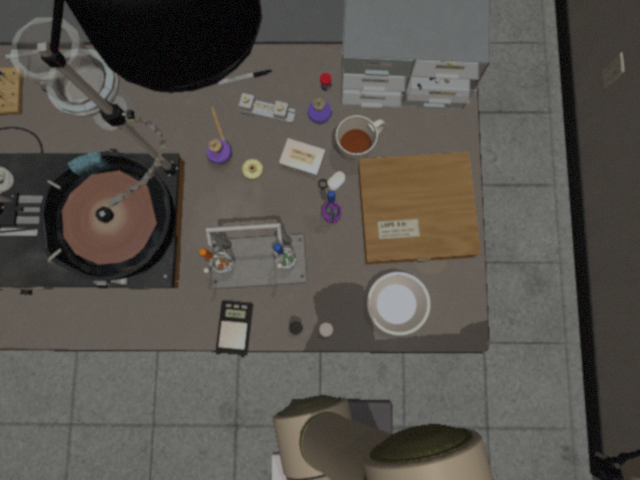

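View pics/side1.png

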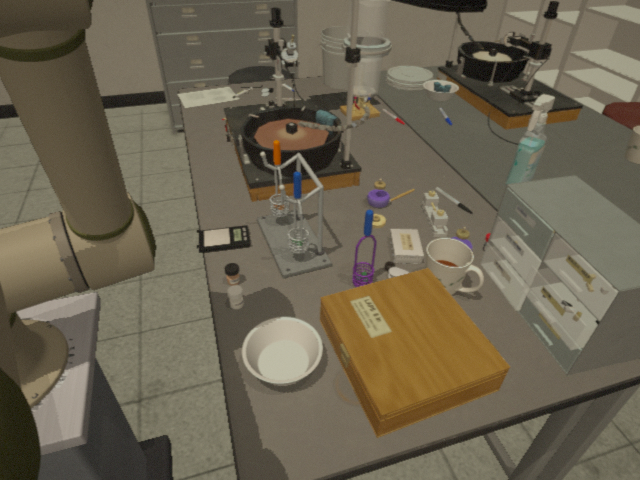

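```bash
python3 - <<'E'
from h import *
np.set_printoptions(precision=4,suppress=True)
T=cv2.imread("pics/top1.png");S=cv2.imread("pics/side1.png")
D={"top":np.load("pics/top_d.npy"),"side":np.load("pics/side_d.npy")}
def blob(cam,im,roi,lo,hi):
    x0,y0,x1,y1=roi;m=cv2.inRange(cv2.cvtColor(im,cv2.COLOR_BGR2HSV),lo,hi)
    k=np.zeros_like(m);k[y0:y1,x0:x1]=m[y0:y1,x0:x1]
    v,u=np.nonzero(k);P=np.array([world(cam,(a,b),D[cam][b,a]) for a,b in zip(u,v)])
    print(cam,roi,len(u),"px",u.mean(),v.mean(),"rows",v.min(),v.max(),"med",np.median(P,0),"min",P.min(0),"max",P.max(0))
    return P
B=((100,90,50),(125,255,255));O=((5,150,90),(20,255,255))
blob("top",T,(265,235,300,260),*B);blob("side",S,(285,165,310,205),*B)
blob("top",T,(190,240,215,265),*O);blob("side",S,(265,130,290,170),*O)
# triangulate: handle centre from side mask px, top-of-handle from top
# tips: white balls; plate by depth
d=D["top"];P=[]
for v in range(215,300):
    for u in range(195,315):
        p=world("top",(u,v),d[v,u])
        if .009<p[2]<.02: P.append((u,v))
m=np.zeros((480,640),np.uint8)
for u,v in P:m[v,u]=255
m=cv2.morphologyEx(m,cv2.MORPH_OPEN,np.ones((3,3)))
r=cv2.minAreaRect(np.argwhere(m)[:,::-1].astype(np.float32));bp=cv2.boxPoints(r)
print("plate",[ray_z("top",p,.014)[:2] for p in bp],ray_z("top",r[0],.014))
# bowl: rim depth points
Q=[]
for v in range(262,345):
    for u in range(360,440):
        p=world("top",(u,v),d[v,u])
        if .036<p[2]<.05 and np.hypot(p[0]-.474,p[1]+.115)<.1:Q.append(p)
Q=np.array(Q);c,rad=cv2.minEnclosingCircle(Q[:,:2].astype(np.float32));print("bowl",c,rad,len(Q))
for cam in D:
  for n in("rinse_bowl","hook_stand"):
    for a in place_of(cam,n)[:1]: print(n,cam,ray_z(cam,a["at"],0),a["score"])
a=cv2.resize(S[120:300,200:400],None,fx=3,fy=3,interpolation=2)
b=cv2.resize(T[210:300,190:320],None,fx=4,fy=4,interpolation=2)
cv2.imwrite("pics/c1.png",a);cv2.imwrite("pics/c2.png",b)
E
```

```text
top (265, 235, 300, 260) 65 px 277.96923076923076 248.2153846153846 rows 244 253 med [0.5704 0.127  0.2343] min [0.4295 0.0199 0.0126] max [0.6125 0.163  1.1342]
side (285, 165, 310, 205) 188 px 296.8031914893617 183.94148936170214 rows 171 197 med [0.5727 0.1235 0.2103] min [ 0.3929 -0.5923  0.0583] max [0.6351 0.3874 0.6828]
top (190, 240, 215, 265) 88 px 205.07954545454547 253.3068181818182 rows 248 258 med [0.561  0.2648 0.2312] min [0.5552 0.2601 0.0035] max [0.6063 0.3399 0.2382]
side (265, 130, 290, 170) 188 px 276.47872340425533 151.97340425531914 rows 139 164 med [0.5645 0.2637 0.2077] min [ 0.3929 -0.5923  0.1119] max [0.6058 0.477  0.6828]Traceback (most recent call last):
  File "<stdin>", line 19, in <module>
  File "h.py", line 5, in world
    c=camera_params(cam);K=np.array(c["intrinsics"]);R=Rot.from_quat(c["rotation"]).as_matrix();e=np.array(c["eye"])
ValueError: time passes only in moves, steps and waits
```

```bash
cat > h.py <<'E'
from rig import *
import numpy as np, cv2, functools
from scipy.spatial.transform import Rotation as Rot
@functools.lru_cache(None)
def cal(cam):
    c=camera_params(cam);return np.array(c["intrinsics"]),Rot.from_quat(c["rotation"]).as_matrix(),np.array(c["eye"])
def world(cam,px,d):
    K,R,e=cal(cam);return e+R@(np.linalg.inv(K)@np.array([px[0],px[1],1.])*d)
def ray_z(cam,px,z):
    e=cal(cam)[2];v=world(cam,px,1.)-e
    return e+v*(z-e[2])/v[2]
def project(cam,p):
    K,R,e=cal(cam);q=K@(R.T@(np.array(p)-e));return q[:2]/q[2]
E
python3 - <<'E'
from h import *
np.set_printoptions(precision=4,suppress=True)
T=cv2.imread("pics/top1.png");S=cv2.imread("pics/side1.png")
a=cv2.resize(S[120:300,200:400],None,fx=3,fy=3,interpolation=2)
b=cv2.resize(T[210:300,190:320],None,fx=4,fy=4,interpolation=2)
cv2.imwrite("pics/c1.png",np.hstack([a[:540,:600]]));cv2.imwrite("pics/c2.png",b)
d=np.load("pics/top_d.npy")
print("handle tops", ray_z("top",(277.97,248.2),.2335),ray_z("top",(205.08,253.3),.2335))
print("side mids", ray_z("side",(296.8,183.94),.2075),ray_z("side",(276.48,151.97),.2075))
m=np.zeros((480,640),np.uint8);Q=[]
for v in range(205,345):
    for u in range(190,440):
        p=world("top",(u,v),d[v,u])
        if u<315 and v<300 and .009<p[2]<.02:m[v,u]=255
        if .036<p[2]<.05 and np.hypot(p[0]-.474,p[1]+.115)<.09:Q.append(p)
m=cv2.morphologyEx(m,cv2.MORPH_OPEN,np.ones((3,3)))
r=cv2.minAreaRect(np.argwhere(m)[:,::-1].astype(np.float32));bp=cv2.boxPoints(r)
print("plate",np.array([ray_z("top",p,.014)[:2] for p in bp]).tolist(),ray_z("top",r[0],.014))
Q=np.array(Q);c,rad=cv2.minEnclosingCircle(Q[:,:2].astype(np.float32));print("bowl",c,rad,len(Q))
for cam,n,a in(("top","rinse_bowl",(391.4,305.3)),("side","rinse_bowl",(287.7,363.6)),("top","hook_stand",(259.5,265.3)),("side","hook_stand",(290.3,243.9))):
    print(n,cam,ray_z(cam,a,0))
E
```

```text
handle tops [0.5704 0.1272 0.2335] [0.5604 0.2635 0.2335]
side mids [0.5742 0.1319 0.2075] [0.5641 0.2696 0.2075]
plate [[0.6245350410821867, 0.31532063183623754], [0.6395057862576259, 0.09331211795558608], [0.5247729259666928, 0.08460580591953265], [0.5099511016780549, 0.3030250976995007]] [0.5742 0.199  0.014 ]
bowl (0.47764015197753906, -0.12033732980489731) 0.06963956356048584 834
rinse_bowl top [ 0.4747 -0.1092  0.    ]
rinse_bowl side [ 0.4869 -0.1243  0.    ]
hook_stand top [0.5663 0.1975 0.    ]
hook_stand side [0.5719 0.1972 0.    ]
```

View pics/c1.png

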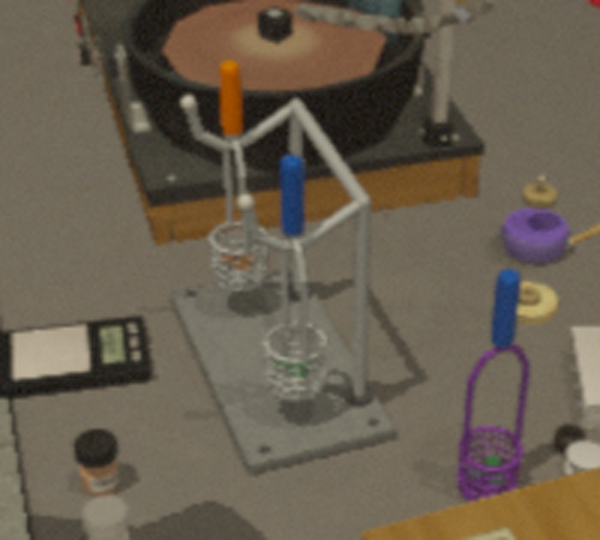

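View pics/c2.png

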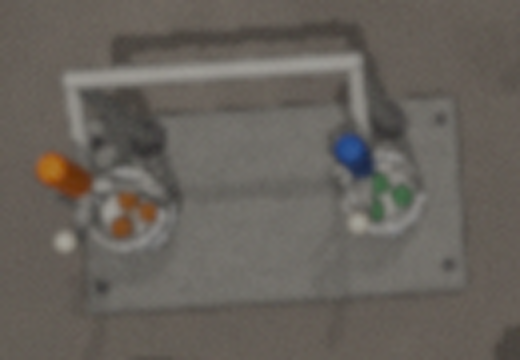

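Two blue handles: side (297,183), silver basket hanging on the hook stand, and side (368,223), a purple basket standing on the table. The crop confirms that the hooked silver one is the target. The purple one is the look-alike. The orange basket hangs at side (276,152), and the bowl is at side (285,352) / top (398,303).

```bash
cat > go.py <<'E'
from h import *
import sys
# usage: go.py x y z [yaw_deg of tool x]  -> shift in tool axes mm, turn deg
def need(x,y,z,yaw=None):
    o=get_obs();R=Rot.from_quat(o["orientation"]).as_matrix()
    s=R.T@(np.array([x,y,z])-o["position"])*1000
    a=np.degrees(np.arctan2(R[1,0],R[0,0]));t=0 if yaw is None else -((yaw-a+180)%360-180)
    print("t",round(o["clock"],2),"pos",np.round(o["position"],4),"yaw",round(a,1),"tilt",np.round(R[:,2],3),"F",np.round(o["ft_force"],1),"open",round(o["opening"],4))
    print("shift",np.round(s,1),"turn",round(t,1))
if __name__=="__main__": need(*map(float,sys.argv[1:]))
E
python3 -m jog '0 0 -37 7.3;0 0 -37 7.3;0 0 -37 7.3;0 0 0 0' && python3 go.py .573 .13 .30 -86
python3 - <<'E'
from h import *
for z in(.2,.22,.24,.26,.28): print(z,project("side",(.623,.1325,z)),project("top",(.623,.1325,z)))
E
```

```text
clock: 1.1
position: [0.23, -0.4716, 0.3059]
orientation: [0.728, -0.686, -0.0, -0.0]
ft_force: [0.1, 0.0, -0.7]
opening: 0.0854
t 1.1 pos [ 0.23   -0.4716  0.3059] yaw -86.6 tilt [-0.     0.001 -1.   ] F [ 0.1  0.  -0.7] open 0.0854
shift [-580.2 -378.1    6.5] turn -0.6
0.2 [320.26591914 183.47049868] [277.84694098 224.2456256 ]
0.22 [320.43484506 174.91378624] [276.6348666 222.1202599]
0.24 [320.60863814 166.11053423] [275.37049681 219.90319449]
0.26 [320.78751182 157.04993181] [274.05037253 217.5883639 ]
0.28 [320.97169217 147.72052667] [272.67072273 215.16915565]
```

```bash
python3 -m jog '-48 -31 0 0;-48 -31 0 0;-48 -31 0 0;-48 -31 0 0;-48 -31 0 0;-48 -31 0 0;-48 -31 0 0;-48 -31 0 0;-48 -31 0 0;-48 -31 0 0;-48 -31 0 0;0 0 0 0' && python3 go.py .573 .13 .30 -86
```

```text
clock: 2.6
position: [0.542, 0.0969, 0.2951]
orientation: [0.732, -0.681, -0.008, 0.001]
ft_force: [-1.0, -1.0, 0.2]
opening: 0.0858
t 2.6 pos [0.542  0.0969 0.2951] yaw -85.9 tilt [-0.013  0.01  -1.   ] F [-1.  -1.   0.2] open 0.0858
shift [-30.9 -33.3  -5. ] turn 0.1
```

```bash
python3 -m jog '-15 -16 0 0;-15 -16 0 0;0 0 0 0' && python3 go.py .573 .13 .1885 -86
python3 - <<'E'
from h import *
im,d=snapshot("side");cv2.imwrite("pics/s2.png",cv2.resize(im[60:300,180:430],None,fx=2.4,fy=2.4,interpolation=2))
E
```

```text
clock: 2.98
position: [0.5714, 0.1283, 0.2923]
orientation: [0.733, -0.681, -0.01, 0.003]
ft_force: [0.3, -0.5, 0.0]
opening: 0.0855
t 2.98 pos [0.5714 0.1283 0.2923] yaw -85.8 tilt [-0.018  0.009 -1.   ] F [ 0.3 -0.5  0. ] open 0.0855
shift [ -0.4  -3.5 103.8] turn 0.2
```

View pics/s2.png

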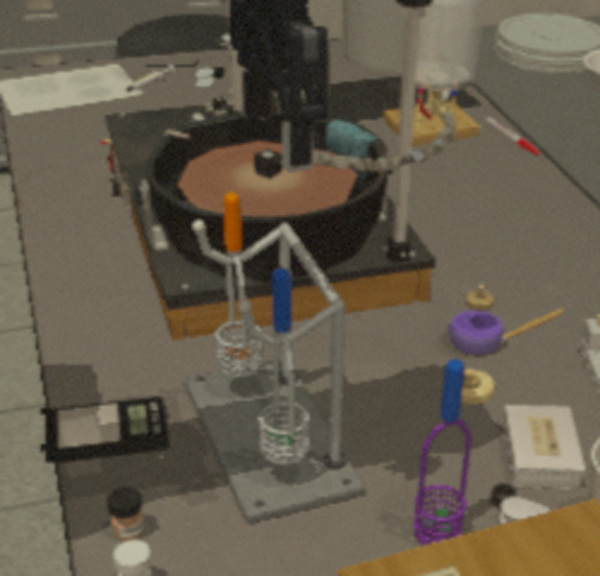

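The picture shows the open fingers (crop (300,150)) above and in line with the blue handle (283,300), clear of the orange one, so I can descend.

```bash
python3 -m jog '0 -1 26 0;0 -1 26 0;0 -1 26 0;0 0 20 0;0 0 0 0' && python3 go.py .573 .13 .1905 -86
python3 - <<'E'
from h import *
im,d=snapshot("side");a=im[110:250,220:380]
im,d=snapshot("top");b=im[200:300,190:320]
cv2.imwrite("pics/s3.png",np.hstack([cv2.resize(a,(480,420)),cv2.resize(b,(320,420))]))
E
```

```text
clock: 3.65
position: [0.5695, 0.1232, 0.1923]
orientation: [0.731, -0.682, -0.009, 0.003]
ft_force: [0.3, -0.0, -0.2]
opening: 0.0854
t 3.65 pos [0.5695 0.1232 0.1923] yaw -86.0 tilt [-0.018  0.008 -1.   ] F [ 0.3 -0.  -0.2] open 0.0854
shift [-6.5 -4.   1.8] turn -0.0
```

View pics/s3.png

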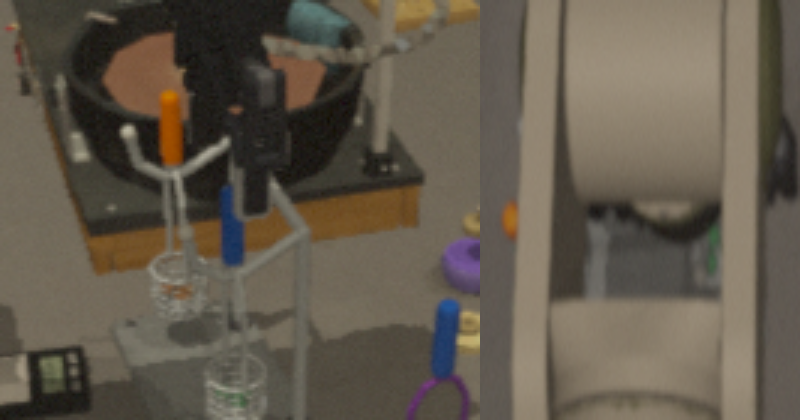

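```bash
python3 - <<'E'
from h import *
for z in(.19,.205):
  for x in (.5695,.575): print(z,x,project("side",(x+.0034,.1232-.05,z)),project("side",(x,.1232,z)))
for p in((.573,.130,.2075),(.573,.126,.2075),(.57,.130,.2075)):print(project("side",p),"seen 296.8,183.9")
E
```

```text
0.19 0.5695 [304.10014509 207.94149011] [295.75142297 194.06408788]
0.19 0.575 [306.88736724 207.4885255 ] [298.43711614 193.65078068]
0.205 0.5695 [304.05211219 201.44052551] [295.61538433 187.68321644]
0.205 0.575 [306.87070745 200.99289489] [298.33019353 187.27526462]
[296.44740631 184.53613186] seen 296.8,183.9
[296.96190122 185.59892448] seen 296.8,183.9
[294.97109528 184.75544953] seen 296.8,183.9
```

```bash
python3 - <<'E'
from h import *
np.set_printoptions(precision=3,suppress=True)
im,d=snapshot("side")
for a in((305,150),(303,165),(305,175),(305,180),(309,178),(302,178),(305,186),(298,150),(298,160),(297,166),(297,176),(290,140),(310,125)):print(a,im[a[1],a[0]],world("side",a,d[a[1],a[0]]))
cv2.imwrite("pics/s4.png",cv2.resize(im[90:230,230:390],(800,600)[:1]+(600,),interpolation=cv2.INTER_CUBIC))
E
```

```text
(305, 150) [34 33 37] [0.57  0.052 0.324]
(303, 165) [33 38 39] [0.565 0.051 0.297]
(305, 175) [28 30 36] [0.573 0.067 0.266]
(305, 180) [58 63 67] [0.574 0.069 0.255]
(309, 178) [48 57 58] [0.581 0.068 0.258]
(302, 178) [36 38 43] [0.569 0.07  0.259]
(305, 186) [ 32  76 113] [0.66  0.385 0.031]
(298, 150) [43 46 45] [0.565 0.081 0.31 ]
(298, 160) [35 40 39] [0.564 0.077 0.293]
(297, 166) [ 88  98 100] [0.61  0.27  0.165]
(297, 176) [91 59 44] [0.573 0.124 0.23 ]
(290, 140) [26 27 28] [0.572 0.17  0.285]
(310, 125) [ 96 115 121] [0.691 0.445 0.176]
```

View pics/s4.png

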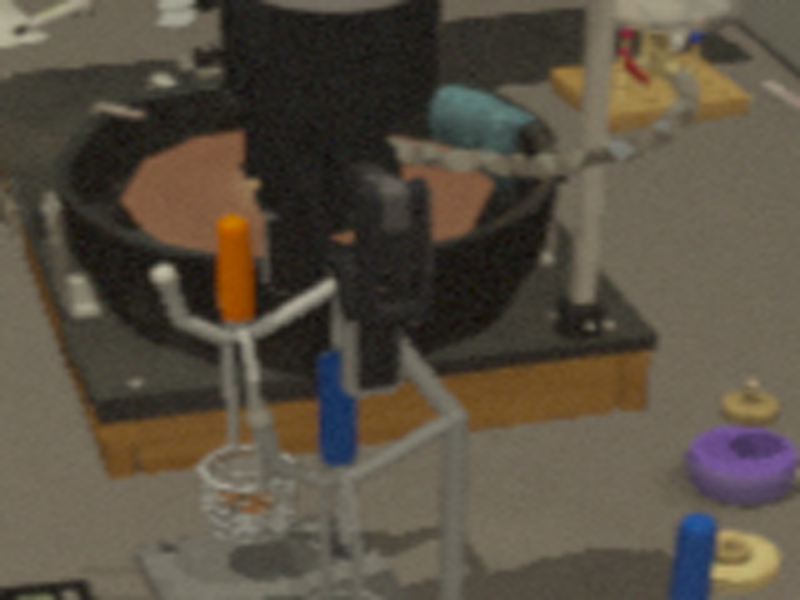

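The fingertips show at z≈0.25 (side (305,182)) although the reported TCP is z=0.192, so the picture and the state disagree. I'll centre, partly close without touching, and look at the tips again.

```bash
python3 -m jog '-7 -5 0 0;0 0 0 0;0 0 0 0;0 0 0 0' 0.4 && python3 go.py .5735 .131 .1905 -86
python3 - <<'E'
from h import *
np.set_printoptions(precision=3,suppress=True)
im,d=snapshot("side")
print(d[182,296])
# points near tool column: list lowest points within 60mm of TCP axis, z>.19, excluding blue
P=[]
hsv=cv2.cvtColor(im,cv2.COLOR_BGR2HSV)
for v in range(120,215):
    for u in range(280,325):
        p=world("side",(u,v),d[v,u])
        if abs(p[0]-.5735)<.03 and abs(p[1]-.131)<.065 and p[2]>.19: P.append((u,v,*p,hsv[v,u,1]))
P=np.array(P)
for lo in np.arange(.19,.32,.01):
    s=P[(P[:,4]>=lo)&(P[:,4]<lo+.01)]
    for n,q in(("near",s[s[:,3]<.118]),("mid",s[(s[:,3]>=.118)&(s[:,3]<.14)]),("far",s[s[:,3]>=.14])):
        if len(q)>2: print(round(lo,3),n,len(q),np.median(q,0))
E
```

```text
clock: 4.3
position: [0.5763, 0.1316, 0.1964]
orientation: [0.732, -0.682, -0.006, 0.0]
ft_force: [-0.0, -0.8, -0.2]
opening: 0.0343
t 4.3 pos [0.5763 0.1316 0.1964] yaw -86.0 tilt [-0.01   0.008 -1.   ] F [-0.  -0.8 -0.2] open 0.0343
shift [0.5 2.8 5.9] turn 0.0
0.8653592
0.19 mid 45 [295.    192.      0.569   0.124   0.195 131.   ]
0.2 mid 43 [297.    188.      0.572   0.123   0.205 164.   ]
0.21 mid 43 [297.    183.      0.572   0.124   0.215 164.   ]
0.22 mid 27 [297.    179.      0.572   0.124   0.224 166.   ]
0.23 near 11 [302.    176.      0.579   0.109   0.239  40.   ]
0.23 mid 10 [295.    174.5     0.57    0.126   0.233  98.   ]
0.23 far 4 [294.5   166.      0.574   0.148   0.239  49.5  ]
0.24 near 42 [300.    174.      0.574   0.105   0.246  37.5  ]
0.24 far 32 [292.    163.      0.57    0.149   0.245  56.5  ]
0.25 near 54 [302.    170.      0.578   0.103   0.256  39.   ]
0.25 far 29 [292.    159.      0.57    0.149   0.255  60.   ]
0.26 near 58 [301.    165.      0.575   0.104   0.265  38.5  ]
0.26 far 28 [292.    154.      0.57    0.149   0.265  58.5  ]
0.27 near 21 [301.    162.      0.575   0.102   0.272  47.   ]
0.27 far 32 [291.5   150.      0.57    0.149   0.274  54.   ]
0.28 near 57 [301.    159.      0.57    0.085   0.287  47.   ]
0.28 far 36 [289.    143.5     0.565   0.153   0.286  69.   ]
0.29 near 86 [305.    156.      0.578   0.084   0.293  39.   ]
0.29 far 29 [288.    139.      0.564   0.154   0.293  53.   ]
0.3 near 97 [300.    150.      0.571   0.085   0.306  45.   ]
0.3 far 31 [287.    135.      0.562   0.147   0.305  45.   ]
0.31 near 103 [303.    147.      0.573   0.074   0.315  43.   ]
0.31 mid 3 [291.    138.      0.562   0.119   0.315  48.   ]
0.31 far 38 [285.5   130.5     0.562   0.152   0.314  54.5  ]
```

Both views of the tips agree: the true tip is about 38–40 mm higher than the reported TCP z (at x, y they match). I'll trust the camera and descend in steps, watching force.

```bash
python3 -m jog '0 1 15 0;0 1 15 0;0 0 12 0;0 0 0 0' && python3 go.py .5735 .131 .152 -86
cat > tip.py <<'E'
from h import *
np.set_printoptions(precision=3,suppress=True)
im,d=snapshot("side");o=get_obs();c=o["position"];hsv=cv2.cvtColor(im,cv2.COLOR_BGR2HSV)
P=[];B=[]
for v in range(60,440):
    for u in range(200,420):
        p=world("side",(u,v),d[v,u])
        if abs(p[0]-c[0])<.03 and abs(p[1]-c[1])<.07 and c[2]-.05<p[2]<c[2]+.12:
            h,s,w=hsv[v,u]
            if 100<=h<=125 and s>110:B.append(p)
            elif w<75:P.append(p)
P=np.array(P);B=np.array(B)
if len(B):print("blue n",len(B),"med",np.median(B,0),"z",np.percentile(B[:,2],[2,98]))
for n,q in(("near",P[P[:,1]<c[1]-.008]),("far",P[P[:,1]>c[1]+.008])):
    if len(q):print(n,len(q),"tip z",np.percentile(q[:,2],[1,5]),"med low",np.median(q[q[:,2]<np.percentile(q[:,2],15)],0))
E
python3 tip.py
```

```text
clock: 4.85
position: [0.5729, 0.1317, 0.1501]
orientation: [0.731, -0.682, -0.007, 0.001]
ft_force: [0.3, -0.1, 0.4]
opening: 0.0337
t 4.85 pos [0.5729 0.1317 0.1501] yaw -86.0 tilt [-0.013  0.008 -1.   ] F [ 0.3 -0.1  0.4] open 0.0337
shift [ 0.7 -0.5 -1.9] turn 0.0
near 383 tip z [0.2   0.203] med low [0.573 0.103 0.206]
far 214 tip z [0.117 0.196] med low [0.566 0.149 0.199]
```

```bash
python3 -m jog '0 0 6 0;0 0 0 0;0 0 0 0' && python3 -m jog '0 0 0 0;0 0 0 0;0 0 0 0;0 0 0 0;0 0 0 0' 0 && python3 go.py .5735 .131 .145 -86
python3 - <<'E'
from h import *
im,d=snapshot("side");cv2.imwrite("pics/s5.png",cv2.resize(im[100:260,230:390],(600,600),interpolation=cv2.INTER_CUBIC))
E
```

```text
clock: 5.28
position: [0.5737, 0.1318, 0.1453]
orientation: [0.731, -0.682, -0.006, 0.0]
ft_force: [0.1, -0.1, -0.2]
opening: 0.0342
clock: 5.9
position: [0.5745, 0.131, 0.1462]
orientation: [0.731, -0.682, -0.005, -0.0]
ft_force: [0.9, -0.9, 0.4]
opening: 0.0144
t 5.9 pos [0.5745 0.131  0.1462] yaw -86.0 tilt [-0.007  0.007 -1.   ] F [ 0.9 -0.9  0.4] open 0.0144
shift [-0.   1.   1.2] turn 0.0
```

View pics/s5.png

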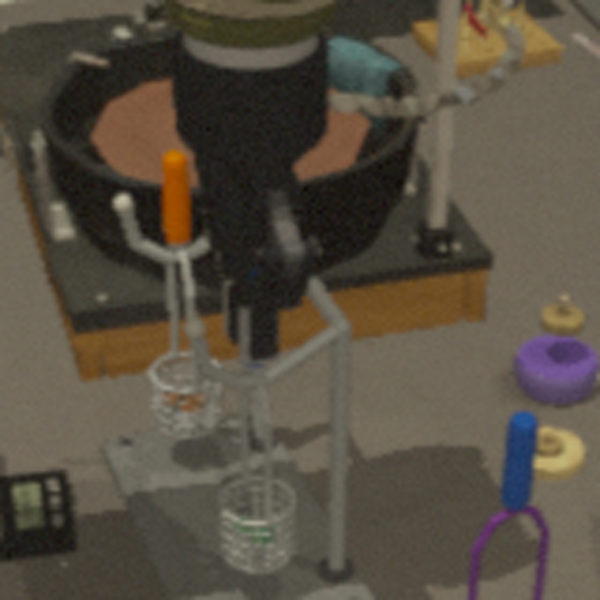

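Grip confirmed (opening stopped at 14.4 mm, fingers on the handle at crop (262,310)). Now lift by about 58 mm.

```bash
python3 -m jog '0 0 -14 0;0 0 -14 0;0 0 -14 0;0 0 -12 0;0 0 0 0' && python3 go.py .5735 .131 .204 -86
python3 - <<'E'
from h import *
im,d=snapshot("side");cv2.imwrite("pics/s6.png",cv2.resize(im[60:260,210:410],(600,600),interpolation=cv2.INTER_CUBIC))
E
```

```text
clock: 6.58
position: [0.5747, 0.1314, 0.2046]
orientation: [0.732, -0.682, -0.005, -0.001]
ft_force: [0.2, -0.8, -1.6]
opening: 0.0144
t 6.58 pos [0.5747 0.1314 0.2046] yaw -86.0 tilt [-0.007  0.008 -1.   ] F [ 0.2 -0.8 -1.6] open 0.0144
shift [0.3 1.2 0.7] turn 0.0
```

View pics/s6.png

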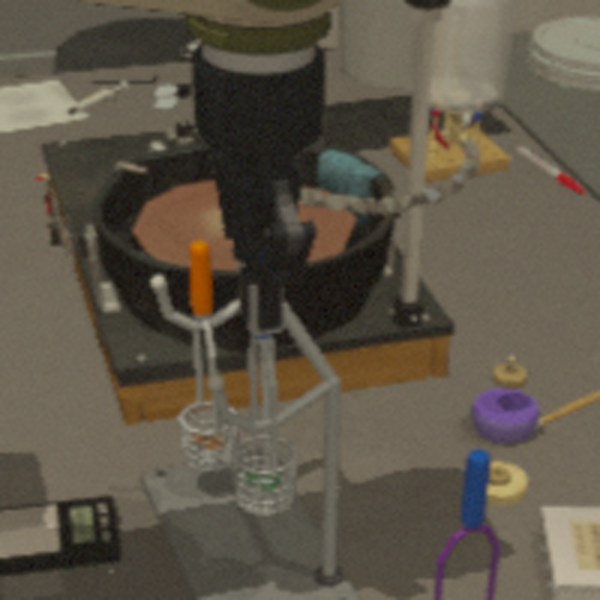

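Basket lifted: its rim (crop (265,450)) hangs just below the hook bar and the bail top is above the tip. Wrist carries −1.6 N. Draw out along tool +y.

```bash
python3 -m jog '0 15 0 0;0 20 0 0;0 20 0 0;0 0 0 0' && python3 go.py .474 .124 .204 -86
```

```text
clock: 7.12
position: [0.5172, 0.1273, 0.2019]
orientation: [0.731, -0.682, -0.007, 0.001]
ft_force: [0.4, -0.0, -0.7]
opening: 0.0144
t 7.12 pos [0.5172 0.1273 0.2019] yaw -86.0 tilt [-0.013  0.008 -1.   ] F [ 0.4 -0.  -0.7] open 0.0144
shift [ 0.3 43.3 -1.6] turn 0.0
```

```bash
python3 -m jog '0 15 0 0;0 20 0 0;0 20 0 0;0 0 0 0' && python3 go.py .4776 -.1203 .23 -86
```

```text
clock: 7.62
position: [0.4631, 0.1232, 0.2013]
orientation: [0.731, -0.682, -0.008, 0.002]
ft_force: [0.1, -1.4, -1.5]
opening: 0.0149
t 7.62 pos [0.4631 0.1232 0.2013] yaw -86.0 tilt [-0.014  0.008 -1.   ] F [ 0.1 -1.4 -1.5] open 0.0149
shift [243.6   2.8 -30.9] turn -0.0
```

```bash
python3 -m jog '20 0 -15 0;40 0 -10 0;40 0 0 0;40 0 0 0;40 0 0 0;35 0 0 0;20 0 0 0;0 0 0 0' && python3 go.py .4776 -.1203 .2 -86
python3 - <<'E'
from h import *
im,d=snapshot("side");cv2.imwrite("pics/s7.png",cv2.resize(im[140:440,180:480],(600,600),interpolation=cv2.INTER_CUBIC))
im,d=snapshot("top")
# bowl still where it was?
Q=[]
for v in range(255,350):
    for u in range(350,445):
        p=world("top",(u,v),d[v,u])
        if .034<p[2]<.05 and np.hypot(p[0]-.4776,p[1]+.1203)<.09:Q.append(p)
Q=np.array(Q);print(len(Q),len(Q) and cv2.minEnclosingCircle(Q[:,:2].astype(np.float32)))
E
```

```text
clock: 8.62
position: [0.4884, -0.1217, 0.2232]
orientation: [0.731, -0.682, -0.007, 0.001]
ft_force: [0.4, -0.2, -1.7]
opening: 0.0145
t 8.62 pos [ 0.4884 -0.1217  0.2232] yaw -86.1 tilt [-0.012  0.008 -1.   ] F [ 0.4 -0.2 -1.7] open 0.0145
shift [-2.  10.4 23.3] turn -0.1
368 ((0.4774065911769867, -0.12021038681268692), 0.06959475576877594)
```

View pics/s7.png

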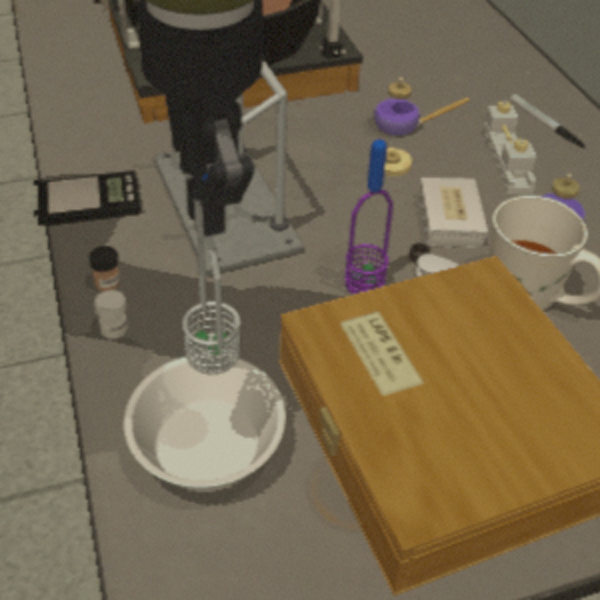

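The basket hangs above the bowl (basket bottom at side (286,324)), nothing touched, bowl unmoved. I'll check its measured position before lowering.

```bash
python3 - <<'E'
from h import *
np.set_printoptions(precision=4,suppress=True)
im,d=snapshot("side")
P=np.array([world("side",(u,v),d[v,u]) for v in range(285,330) for u in range(265,308)])
P=P[(np.hypot(P[:,0]-.488,P[:,1]+.12)<.04)&(P[:,2]>.1)&(P[:,2]<.19)]
print(len(P),P.min(0),P.max(0),np.median(P,0),np.percentile(P,[3,97],0))
o=get_obs()["position"]
for z in(.10,.12,.14,.16):print(z,project("side",(o[0],o[1],z)))
E
python3 -m jog '-2 10 0 0;0 0 0 0' && python3 go.py .4776 -.1203 .11 -86
```

```text
765 [ 0.4666 -0.1451  0.1211] [ 0.511  -0.0977  0.189 ] [ 0.4876 -0.128   0.1439] [[ 0.468  -0.143   0.1245]
 [ 0.5085 -0.0997  0.1747]]
0.1 [285.9003 325.3588]
0.12 [285.5121 317.4014]
0.14 [285.1103 309.1641]
0.16 [284.6941 300.6321]
clock: 9.02
position: [0.4773, -0.1171, 0.2238]
orientation: [0.733, -0.681, -0.007, 0.001]
ft_force: [-0.6, -0.3, -1.0]
opening: 0.0142
t 9.03 pos [ 0.4773 -0.1171  0.2238] yaw -85.8 tilt [-0.012  0.008 -1.   ] F [-0.6 -0.3 -1. ] open 0.0142
shift [  4.2  -1.3 113.7] turn 0.2
```

Basket bottom is at 0.121, as predicted. Lower it.

```bash
python3 -m jog '2 0 25 0;1 0 25 0;1 0 25 0;0 0 20 0;0 0 0 0' && python3 go.py .4776 -.1203 .1055 -86
```

```text
clock: 9.65
position: [0.4769, -0.119, 0.1277]
orientation: [0.733, -0.68, -0.005, 0.0]
ft_force: [0.8, 0.2, -0.4]
opening: 0.0144
t 9.65 pos [ 0.4769 -0.119   0.1277] yaw -85.7 tilt [-0.008  0.007 -1.   ] F [ 0.8  0.2 -0.4] open 0.0144
shift [ 1.5 -0.7 22.2] turn 0.3
```

```bash
python3 -m jog '1 0 7 0;0 0 6 0;0 0 3 0;0 0 0 0' && python3 -m jog '0 0 2 0;0 0 0 0' && python3 -m jog '0 0 2 0;0 0 0 0'; python3 go.py .4776 -.1203 .1055 -86
```

```text
clock: 10.15
position: [0.478, -0.1203, 0.1129]
orientation: [0.733, -0.68, -0.003, -0.0]
ft_force: [-0.3, 0.9, -0.2]
opening: 0.0148
clock: 10.4
position: [0.4781, -0.1203, 0.111]
orientation: [0.733, -0.68, -0.003, -0.0]
ft_force: [0.2, -0.3, -0.9]
opening: 0.0145
clock: 10.65
position: [0.4782, -0.1203, 0.109]
orientation: [0.733, -0.68, -0.003, -0.0]
ft_force: [-0.0, 1.0, -1.4]
opening: 0.0151
t 10.65 pos [ 0.4782 -0.1203  0.109 ] yaw -85.6 tilt [-0.004  0.005 -1.   ] F [-0.   1.  -1.4] open 0.0151
shift [-0.1  0.5  3.5] turn 0.4
```

```bash
for i in 1 ; do python3 -m jog '0 0 1.5 0;0 0 0 0;0 0 0 0'; python3 -m jog '0 0 1.5 0;0 0 0 0;0 0 0 0'; done | grep -E "pos|force"
python3 -m jog '0 0 1.5 0;0 0 0 0;0 0 0 0' | grep -E "pos|force"
```

```text
position: [0.4782, -0.1204, 0.1074]
ft_force: [-0.1, 0.1, -1.2]
position: [0.4782, -0.1203, 0.1058]
ft_force: [-0.1, 1.4, -1.2]
position: [0.479, -0.1207, 0.1055]
ft_force: [0.4, 0.0, -1.0]
```

```bash
python3 -m jog '0 0 1.5 0;0 0 0 0;0 0 0 0' | grep -E "pos|force"; python3 -m jog '0 0 1.5 0;0 0 0 0;0 0 0 0' | grep -E "pos|force"
```

```text
position: [0.48, -0.121, 0.1055]
ft_force: [-0.2, -0.7, 0.6]
position: [0.4809, -0.1214, 0.1055]
ft_force: [-0.6, 0.8, 2.6]
```

Contact at the predicted height (z 0.1055, force turned from −1.2 to +2.6 N). Release and retreat upward.

```bash
python3 -m jog '0 0 0 0;0 0 0 0;0 0 0 0;0 0 0 0' 0.45; python3 go.py .48 -.12 .25 -86
python3 - <<'E'
from h import *
im,d=snapshot("side");cv2.imwrite("pics/s8.png",cv2.resize(im[190:430,180:420],(600,600),interpolation=cv2.INTER_CUBIC))
E
```

```text
clock: 13.02
position: [0.4809, -0.1214, 0.1048]
orientation: [0.733, -0.68, 0.001, -0.002]
ft_force: [-0.4, 0.4, 0.0]
opening: 0.0384
t 13.03 pos [ 0.4809 -0.1214  0.1048] yaw -85.7 tilt [ 0.004  0.002 -1.   ] F [-0.4  0.4  0. ] open 0.0384
shift [  -1.7    0.2 -145.2] turn 0.3
```

View pics/s8.png

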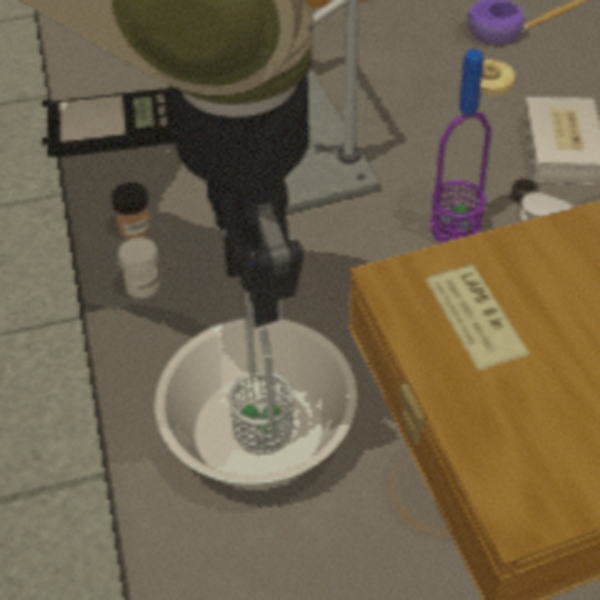

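The basket stands upright on the bowl floor (crop (262,415)) with the fingers open. Retreat straight up.

```bash
python3 -m jog '0 0 -8 0;0 0 -15 0;0 0 -25 0;0 0 -30 0;0 0 -40 0;0 0 -40 0;0 0 0 0' ; python3 -m jog '0 40 -20 0;0 40 0 0;0 0 0 0'|grep pos
python3 - <<'E'
from h import *
np.set_printoptions(precision=4,suppress=True)
out=[]
for cam in("side","top"):
    im,d=snapshot(cam);out.append(im);hsv=cv2.cvtColor(im,cv2.COLOR_BGR2HSV)
    b=cv2.inRange(hsv,(100,90,50),(125,255,255));o=cv2.inRange(hsv,(5,150,90),(20,255,255))
    for n,m,c,z in(("blue",b,(.48,-.12),(.13,.21)),("orange",o,(.563,.266),(.17,.25))):
        P=np.array([world(cam,(u,v),d[v,u]) for v,u in np.argwhere(m)])
        P=P[(np.hypot(P[:,0]-c[0],P[:,1]-c[1])<.06)&(P[:,2]>z[0])&(P[:,2]<z[1])]
        if len(P):print(cam,n,len(P),np.median(P,0),P[:,2].min(),P[:,2].max())
    Q=np.array([world(cam,(u,v),d[v,u]) for v in range(240,420) for u in range(230,445)])
    Q=Q[(Q[:,2]>.036)&(Q[:,2]<.05)&(np.hypot(Q[:,0]-.478,Q[:,1]+.12)<.09)]
    if len(Q):print(cam,"bowl",cv2.minEnclosingCircle(Q[:,:2].astype(np.float32)))
cv2.imwrite("pics/s9.png",np.hstack([cv2.resize(out[0][130:430,180:380],(400,600)),cv2.resize(out[1][200:350,190:450],(400,231)).__class__(shape=(600,400,3),dtype=np.uint8)*0+cv2.copyMakeBorder(cv2.resize(out[1][200:350,190:450],(400,231)),0,369,0,0,0)]))
E
```

```text
clock: 13.95
position: [0.4802, -0.1216, 0.2744]
orientation: [0.733, -0.68, 0.004, -0.003]
ft_force: [0.4, -0.2, 0.5]
opening: 0.0389
position: [0.3975, -0.1273, 0.2937]
side blue 243 [ 0.481  -0.1281  0.1745] 0.13901067118838606 0.19556996105479152
side orange 164 [0.5634 0.2636 0.2101] 0.18014894716078256 0.2359519614172153
side bowl ((0.48082154989242554, -0.11986062675714493), 0.07096335291862488)
top blue 41 [ 0.4796 -0.119   0.1938] 0.16416080386147347 0.19803778001663652
top orange 85 [0.5611 0.2645 0.2315] 0.19357331364768615 0.23979359979603088
top bowl ((0.4779289960861206, -0.1206788420677185), 0.06990451365709305)
```

View pics/s9.png

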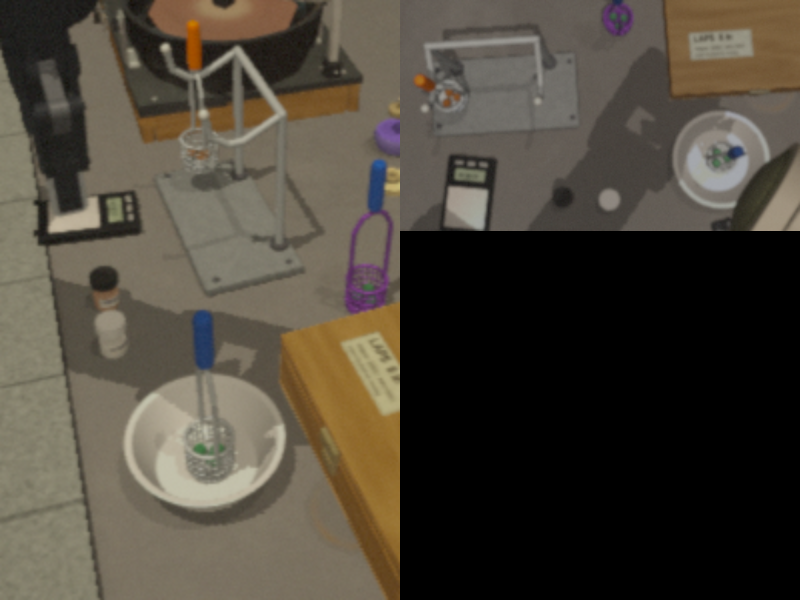

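The basket stands upright in the bowl: handle top at z ≈ 0.195, so the handle point is at ≈ 0.168 on the axis. Orange hangs unmoved and the robot is clear.

```bash
python3 -c "
from rig import *
print(sign_off())"
```

```text
the job is handed in; nothing more can be done
None
```

The blue-handled basket is standing in the rinse bowl and the job is handed in; `sign_off()` gives no verdict. I gripped it on its hook, lifted it about 58 mm over the tip and drew it out about 110 mm. I then lowered it, still held, to the bowl floor and let go, at about 14 s on the robot's clock.

**Last checks, from the cameras:**
- **Blue basket:** it stands upright, with the handle point about 168–169 mm above the table and within about 3 mm of the bowl's axis. The limits are 172 mm and 50 mm. I judged upright by eye and did not measure the angle.
- **Bowl:** it moved less than 1 mm by the top camera; the side camera puts it about 3 mm off, with a poorer rim fit.
- **Orange basket:** it still hangs where it was, to within about 2 mm.
- **Robot:** it was clear of everything when I handed in.

**A disagreement:** the reported tool height was about 40 mm lower than the fingertips seen in the depth pictures. I went by the camera for the grasp and the placing. The basket touched the bowl floor at the height this predicted.

While I pressed it down at contact, the tool crept about 3 mm along x.

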